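Wipe the carrot ends off the chopping block

ROBOT

A 6-joint arm with a two-finger parallel gripper is mounted at the origin on the work surface. World frame = base frame: x ahead of the robot, y to its left, z up, the work surface at z = 0. Lengths are in m, angles in rad, forces in N, time in s.
With the tool pointing down it reaches from about 0.35 to 0.975 m from the base axis. Payload 4.9 kg.
Tool frame: the origin (TCP) lies at the very end of the fingers, on their centre line; the grasp point (between the pads) lies 19 mm behind it; y points along the fingers, z is the direction in which the jaws open and shut, and the axes are right-handed (so a half turn about y gives the same grasp; the last joint's range is limited). The gripper opens to 85 mm and grips with 20 to 120 N. Pads are 22 mm wide; open, the fingers measure 114 mm over their backs; the gripper's body (76 mm by 85 mm) begins 54 mm behind the grasp point. The pads swing forward as they close: fully open they stand 13 mm farther back than shut.
Start: joints at [1.133, 0.053, 1.613, -0, 1.476, -0.119], TCP at [0.196, 0.593, 0.199] pointing down, gripper open.
Joint ranges: [-3.01, 3.01], [-1.01, 2.22], [0.06, 2.58], [-1.02, 4.17], [0.09, 2.62], [-3.14, 3.14]. Speed limits (rad/s): [2.57, 2.57, 3.14, 3.14, 3.14, 3.14].

INTERFACE

Orientations are given as a rotation vector (axis times angle).
In Python, from station import monitor, viewer, ticket gives the robot as it stands.
- The arm moves only by the tool servo_tool, never from a script. Its argument "commands" is one flat list of numbers, 7 for each row, row after row: the turn, a rotation vector about the tool's x, y, z in rad, then the shift along the tool's x, y, z in cm, then the opening, from 0 (shut) to 1 (fully open). In form: [rx, ry, rz, dx, dy, dz, claw, rx, ry, rz, dx, dy, dz, claw, ...]. A call has 1 to 20 rows; each row shifts and turns the pose as measured when the row begins, along the tool's axes as they then stand; what a row does not reach is not made up. A row lasts 1/10 s, in which the tool goes at most 50 mm and 8.59 degrees, less where a joint would pass 70% of its speed; a pose out of reach is approached as far as the arm can. A call is refused whole if a number of a shift passes 5 or a number of a turn 0.15, either way. A call with a gripper value outside its range is refused whole. The fingers move at their own pace and stop on an object; "grip_force" is the grip in N (left out, the last holds). Time passes only in rows, so rows that do not move let the fingers close. It gives the time, the measured TCP pose, the force and the opening at its end, in the units of the state.
- monitor.get_obs(): the state, without advancing time (a new reading comes with each control period).
- viewer.get_image(name): name is "scene" or "side" or "wrist"; returns a dict with "frame" (400x640x3 uint8, red, green, blue), "depth" (400x640 float32, m along the optical axis (not along the pixel's ray), 0 where there is no reading), "camera_matrix" (3x3 intrinsics, pixels), "cam_to_world" (4x4, takes a point from camera to world coordinates). Camera axes: x right, y down, z forward; pixel columns grow to the right and rows downward; lengths in m; the calibration is good to about 2 mm. The wrist camera is an equidistant fisheye: a pixel r from the principal point sees the ray r / f radians off the axis. A picture is of the moment at which its call begins.
- ticket.finish_job(): hands the job in, once; it reports no verdict.
The state is a dict: "t": time; "q": joint angles; "dq": joint speeds; "effort": joint torques, N m; "tool_pos": TCP position; "tool_rot": TCP orientation; "contact_force": force on the tool from outside, world axes, zero at the start; "wrist_torque": the same for the moment, N m; "opening": finger opening in m.
Only numpy, scipy, OpenCV 4.12 (cv2) and the standard library are available. Lean on these libraries where they do the work, as an engineer would, in place of code of your own. Each camera call takes 0.05 s, during which the arm holds its last target.

TASK

Take the yellow scraper with the black grip and wipe the two carrot ends off the white chopping block into the green scrap tray at its side; do not touch the carrot ends with the gripper. Then leave the scraper standing upright on the block.

Things in the scene. Friction and masses are not known exactly. Their poses are not given: they have to be found in the camera images.
- block: White plastic chopping block, fixed, 220 x 220 x 35 mm high, with a green open scrap tray fixed against its -y side. Origin: centre of the block's underside, on the table; z up, its top at z = 35 mm. The tray is 220 mm along x and 130 mm along y, from y = -110 to -240 mm, 25 mm high at the rim (10 mm below the block's top), floor 4 mm thick, walls 4 mm.
- scraper: Scraper standing on the table left or right of the block, about 200 g: yellow bar on a black rubber foot, 150 (x) x 36 (y) x 30 mm high; on its top a black grip rib 100 (x) x 24 (y) mm, from z = 30 to 80 mm. Origin: centre of its underside; x along it, z up; both long faces are alike, either can push. (The blue block with white bristles is a scrubbing brush, not wanted.)
- chip_a: Carrot end on the block: an orange disc 30 mm in diameter, 15 mm thick, 12 g, lying flat and loose. Origin: centre of its underside. Edges included, both ends lie within 60 mm of the block's middle along its x, and from y = -75 to 45 mm; this one is on the -x half.
- chip_b: The other carrot end, the same, on the block's +x half.
There are look-alikes about, which are no part of the job. What is shaped like the scraper but orange is not meant.

How it is judged:
By the outcome, as a careful person would: the job done as asked, in the order asked, and still so for the second after the job is handed in, with the robot touching nothing.
It also fails if it takes over 43 s, if anything falls off the work surface, if the arm or the gripper's body presses on something with over 40 N, if the wrist force passes 120 N, or if a joint passes its speed limit or range.

## Working session

There is one attempt and no reset: what is moved stays moved. The work goes in short steps, Python scripts to look and compute and a tool call to move; the robot and the scene stay as the last step left them, time stands still between calls to the robot, and variables do not carry over. Pictures are saved under pics/ and viewed, and the job is handed in when it is done.

Besides the shell and the picture viewer there is one more tool, called as name(argument=value, ...), one argument or row to a line, values as JSON. servo_tool: Moves the arm, as the interface text tells. Its arguments: {"type":"object","properties":{"commands":{"type":"array","items":{"type":"number"}},"grip_force":{"type":"number"}},"required":["commands"]}

```bash
mkdir -p pics; cat > h.py <<'E'
import numpy as np, cv2
from scipy.spatial.transform import Rotation as R
from station import monitor, viewer, ticket
def grab(n,tag):
    d=viewer.get_image(n); cv2.imwrite(f'pics/{tag}.png',d['frame'][:,:,::-1]); np.savez(f'pics/{tag}.npz',**d); return d
def cloud(d):
    K=d['camera_matrix'];z=d['depth'];v,u=np.mgrid[:z.shape[0],:z.shape[1]]
    P=np.stack([(u-K[0,2])/K[0,0]*z,(v-K[1,2])/K[1,1]*z,z],-1)
    T=d['cam_to_world'];W=P@T[:3,:3].T+T[:3,3];W[z==0]=np.nan;return W
E
python3 - <<'E'
from h import *
for n in('scene','side'):
    d=grab(n,n+'0');print(n,d['cam_to_world'].round(3).tolist())
o=monitor.get_obs();print({k:np.round(v,3) for k,v in o.items()});print(R.from_rotvec(o['tool_rot']).as_matrix().round(3))
E
```

```text
scene [[-0.829, 0.414, -0.375, 0.838], [0.559, 0.615, -0.557, 0.536], [0.001, -0.671, -0.741, 0.787], [0.0, 0.0, 0.0, 1.0]]
side [[0.995, -0.072, 0.073, 0.359], [-0.101, -0.547, 0.831, -1.003], [-0.019, -0.834, -0.551, 0.708], [0.0, 0.0, 0.0, 1.0]]
{'t': np.float64(0.1), 'q': array([ 1.133,  0.053,  1.614,  0.   ,  1.476, -0.119]), 'dq': array([ 0.   ,  0.001, -0.004,  0.002,  0.001,  0.001]), 'effort': array([-1.0000e-03, -3.9490e+01, -3.7136e+01, -0.0000e+00,  4.0000e-03,
        0.0000e+00]), 'tool_pos': array([0.196, 0.593, 0.198]), 'tool_rot': array([-1.558,  0.251, -0.25 ]), 'contact_force': array([0.108, 0.514, 0.182]), 'wrist_torque': array([ 0.007,  0.026, -0.01 ]), 'opening': np.float64(0.085)}
[[ 0.95  -0.001  0.313]
 [-0.313 -0.002  0.95 ]
 [-0.    -1.    -0.002]]
```

View pics/scene0.png

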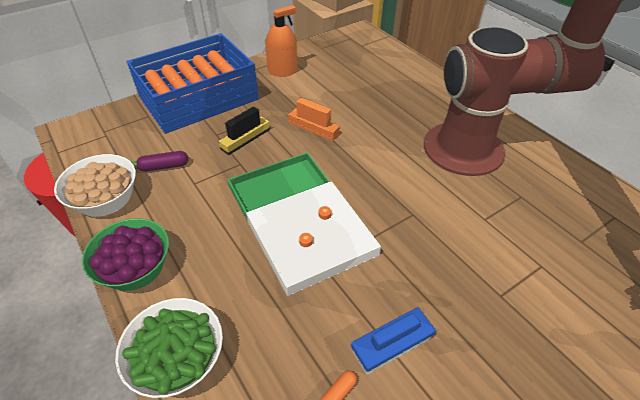

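View pics/side0.png

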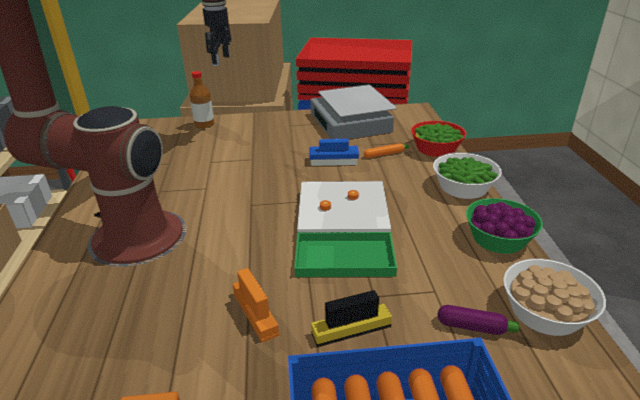

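The yellow bar with a black rib is at scene (244,130) and side (352,318), and it fits the description. The all-orange one at scene (315,118) and the blue brush at scene (394,338) are look-alikes. Next I'll crop the yellow one and measure.

```bash
python3 - <<'E'
from h import *
for n in('scene0','side0'):
    d=np.load(f'pics/{n}.npz');W=cloud(d);f=d['frame'];h=cv2.cvtColor(f,cv2.COLOR_RGB2HSV);H,S,V=[h[...,i].astype(int) for i in range(3)]
    x0,y0,x1,y1=(215,95,360,160) if n=='scene0' else (225,260,410,345)
    cv2.imwrite(f'pics/c_{n}.png',cv2.resize(f[y0:y1,x0:x1,::-1],None,fx=4,fy=4))
    rx=(slice(140,310),slice(215,395)) if n=='scene0' else (slice(170,285),slice(285,405))
    def rep(name,m,zr):
        roi=np.zeros(H.shape,bool)
        m=m&(W[...,2]>zr[0])&(W[...,2]<zr[1])
        nn,l,st,c=cv2.connectedComponentsWithStats(m.astype(np.uint8))
        for i in range(1,nn):
            if st[i,4]<25: continue
            p=W[l==i]; 
            (cx,cy),(a,b),an=cv2.minAreaRect((p[:,:2]*1000).astype(np.float32))
            print(n,name,c[i].round(),st[i,4],'rect',round(cx),round(cy),round(a),round(b),round(an,1),'z',np.percentile(p[:,2],[5,50,95]).round(3))
    roi=np.zeros(H.shape,bool);roi[rx]=1
    rep('block',roi&(S<40)&(V>150),(.028,.045))
    rep('chip',roi&(S>120)&(H<18),(.035,.06))
    rep('chiptop',roi&(S>120)&(H<18),(.047,.06))
    rep('tray',roi&(H>45)&(H<85)&(S>80),(.015,.035))
    r2=np.zeros(H.shape,bool);r2[y0:y1,x0:x1]=1
    rep('bar',r2&(H>20)&(H<35)&(S>120),(.0,.04))
    rep('bartop',r2&(H>20)&(H<35)&(S>120),(.026,.034))
    rep('grip',r2&(V<70),(.03,.09))
    rep('griptop',r2&(V<80),(.076,.085))
    rep('orange',r2&(H<15)&(S>150),(.0,.09))
E
```

```text
scene0 block [310. 234.] 7785 rect 512 26 224 221 83.3 z [0.033 0.035 0.038]
scene0 chip [324. 213.] 127 rect 466 12 28 26 31.5 z [0.039 0.05  0.053]
scene0 chip [305. 240.] 148 rect 540 52 29 31 73.1 z [0.039 0.05  0.052]
scene0 chiptop [324. 211.] 93 rect 465 12 27 26 25.9 z [0.048 0.05  0.053]
scene0 chiptop [305. 238.] 110 rect 542 51 27 25 55.4 z [0.048 0.05  0.052]
scene0 tray [272. 173.] 528 rect 491 -148 135 221 83.5 z [0.016 0.023 0.027]
scene0 bar [243. 136.] 523 rect 462 -364 175 38 12.6 z [0.01  0.026 0.033]
scene0 bartop [242. 134.] 252 rect 473 -361 151 38 12.0 z [0.027 0.03  0.033]
scene0 grip [243. 123.] 670 rect 473 -360 102 24 12.4 z [0.035 0.065 0.082]
scene0 griptop [241. 117.] 219 rect 474 -362 99 27 11.5 z [0.077 0.08  0.083]
scene0 orange [314. 119.] 1272 rect 257 -329 128 182 23.0 z [0.005 0.035 0.081]
side0 block [343. 206.] 3861 rect 513 25 226 220 83.3 z [0.032 0.034 0.036]
side0 chip [353. 195.] 81 rect 541 47 25 30 35.0 z [0.038 0.048 0.051]
side0 chip [325. 205.] 89 rect 465 7 28 28 26.7 z [0.038 0.048 0.051]
side0 chiptop [353. 193.] 47 rect 541 47 25 30 35.0 z [0.047 0.049 0.051]
side0 chiptop [325. 203.] 54 rect 466 8 25 28 30.9 z [0.047 0.049 0.051]
side0 tray [345. 253.] 987 rect 492 -149 138 220 82.6 z [0.016 0.022 0.026]
side0 bar [350. 326.] 1220 rect 477 -351 163 65 12.3 z [0.009 0.027 0.032]
side0 bartop [349. 323.] 644 rect 473 -366 150 38 12.6 z [0.027 0.029 0.032]
side0 grip [351. 309.] 1390 rect 473 -366 99 28 12.5 z [0.037 0.068 0.08 ]
side0 griptop [351. 301.] 534 rect 473 -365 99 27 12.3 z [0.077 0.079 0.081]
side0 orange [256. 311.] 1233 rect 278 -273 38 212 23.4 z [0.004 0.03  0.077]
```

```bash
python3 -c "
import cv2,numpy as np
a=cv2.imread('pics/c_scene0.png');b=cv2.imread('pics/c_side0.png')
w=max(a.shape[1],b.shape[1]);p=lambda i:cv2.copyMakeBorder(i,0,0,0,w-i.shape[1],0)
cv2.imwrite('pics/crop.png',cv2.resize(np.vstack([p(a),p(b)]),(740,600)))"
```

```text
(no output)
```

View pics/crop.png

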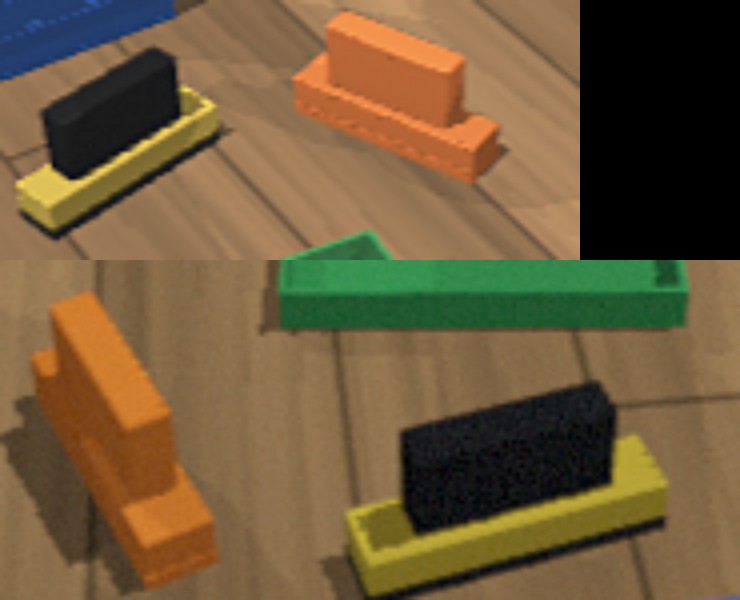

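Crop confirmed: the yellow bar with a black rib stands upright, and the neighbour is orange throughout. All sizes agree. In the world frame:
- Scraper: (0.473, -0.363), yaw 12.3°.
- Block: (0.512, 0.0255), yaw -6.8°.
- Chips, in block axes: a at (-44, -21) mm and b at (26, 27) mm.

First I'll move over the block side at z = 0.2.

servo_tool(
  commands=[0, 0, 0, 3.4, 0, -2.9, 1, 0, 0, 0, 3.4, 0, -2.9, 1, 0, 0, 0, 3.4, 0, -2.9, 1, 0, 0, 0, 3.4, 0, -2.9, 1, 0, 0, 0, 3.4, 0, -2.9, 1, 0, 0, 0, 3.4, 0, -2.9, 1, 0, 0, 0, 3.4, 0, -2.9, 1, 0, 0, 0, 3.4, 0, -2.9, 1, 0, 0, 0, 3.4, 0, -2.9, 1, 0, 0, 0, 3.4, 0, -2.9, 1, 0, 0, 0, 3.4, 0, -2.9, 1, 0, 0, 0, 3.4, 0, -2.9, 1, 0, 0, 0, 3.4, 0, -2.9, 1, 0, -0.13, 0, 0, 0, 0, 1, 0, -0.13, 0, 0, 0, 0, 1, 0, -0.13, 0, 0, 0, 0, 1, 0, -0.13, 0, 0, 0, 0, 1],
  grip_force=70,
)

```text
t: 1.8
tool_pos: [0.5044, 0.0736, 0.1894]
tool_rot: [-1.57, -0.165, 0.182]
contact_force: [-0.2, -0.4, -0.3]
opening: 0.0856
```

```bash
cat >> h.py <<'E'
def togo(p,yawz):
    """remaining turn about tool y, rx,rz tilt and shift cm in tool axes to reach pos p and z-axis yaw (deg), tool down"""
    o=monitor.get_obs();M=R.from_rotvec(o['tool_rot'])
    a=np.radians(yawz);z=np.array([np.cos(a),np.sin(a),0]);y=np.array([0,0,-1.]);x=np.cross(y,z)
    T=R.from_matrix(np.stack([x,y,z],1))
    print('t',round(o['t'],2),'pos',np.round(o['tool_pos'],4),'open',round(float(o['opening']),4),'F',np.round(o['contact_force'],1),'q',np.round(o['q'],2))
    print('turn',(M.inv()*T).as_rotvec().round(3),'shift now-axes',(M.inv().apply(np.array(p)-o['tool_pos'])*100).round(2),'shift target-axes',(T.inv().apply(np.array(p)-o['tool_pos'])*100).round(2))
E
python3 -c "
from h import *
togo([.473,-.363,.2],102.3)"
```

```text
t 1.8 pos [0.5044 0.0736 0.1894] open 0.0856 F [-0.2 -0.4 -0.3] q [ 0.   -0.21  1.88 -0.01  1.48 -1.79]
turn [ 0.005  0.006 -0.011] shift now-axes [-12.64  -0.72 -41.91] shift target-axes [-12.37  -1.06 -41.99]
```

servo_tool(
  commands=[0, 0, 0, -1.24, 0, -4.2, 1, 0, 0, 0, -1.24, 0, -4.2, 1, 0, 0, 0, -1.24, 0, -4.2, 1, 0, 0, 0, -1.24, 0, -4.2, 1, 0, 0, 0, -1.24, 0, -4.2, 1, 0, 0, 0, -1.24, 0, -4.2, 1, 0, 0, 0, -1.24, 0, -4.2, 1, 0, 0, 0, -1.24, 0, -4.2, 1, 0, 0, 0, -1.24, 0, -4.2, 1, 0, 0, 0, -1.24, 0, -4.2, 1, 0, 0, 0, 0, 0, 0, 1],
)

```text
t: 2.9
tool_pos: [0.473, -0.3778, 0.1859]
tool_rot: [-1.564, -0.167, 0.192]
contact_force: [0.1, 1.3, -0.4]
opening: 0.0852
```

```bash
python3 -c "
from h import *
togo([.473,-.363,.2],102.3)"
```

```text
t 2.9 pos [ 0.473  -0.3778  0.1859] open 0.0852 F [ 0.1  1.3 -0.4] q [-0.79  0.02  1.67 -0.01  1.46 -2.59]
turn [-0.001  0.014 -0.016] shift now-axes [ 0.31 -1.41  1.44] shift target-axes [ 0.31 -1.41  1.45]
```

servo_tool(
  commands=[0, 0.014, -0.016, 0.3, 0, 1.45, 1, 0, 0, 0, 0, 2.5, 0, 1, 0, 0, 0, 0, 2.5, 0, 1, 0, 0, 0, 0, 2, 0, 1, 0, 0, 0, 0, 0, 0, 1],
)

```text
t: 3.4
tool_pos: [0.4725, -0.3547, 0.1131]
tool_rot: [-1.559, -0.17, 0.166]
contact_force: [-0.6, 0.4, -0.3]
opening: 0.0852
```

```bash
python3 -c "
from h import *
togo([.473,-.363,.04],102.3);grab('wrist','w1')"
```

```text
t 3.4 pos [ 0.4725 -0.3547  0.1131] open 0.0852 F [-0.6  0.4 -0.3] q [-0.77  0.04  1.77  0.01  1.33 -2.56]
turn [-0.005 -0.001  0.003] shift now-axes [-0.16  7.31 -0.86] shift target-axes [-0.13  7.31 -0.82]
```

View pics/w1.png

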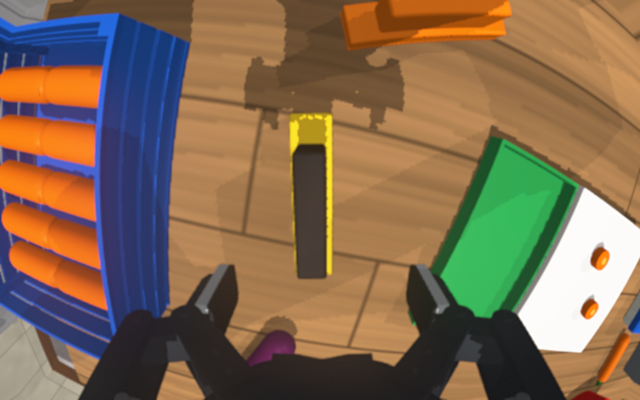

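The wrist view shows the scraper at (311,200) aligned with the jaws, about 8 mm off centre, which matches the remaining shift. I'll check the clearance to the blue crate, then descend.

```bash
python3 - <<'E'
from h import *
for n in('scene0','side0'):
    d=np.load(f'pics/{n}.npz');W=cloud(d);h=cv2.cvtColor(d['frame'],cv2.COLOR_RGB2HSV)
    m=(h[...,0]>100)&(h[...,0]<125)&(h[...,1]>120)&(W[...,1]<-.35)
    p=W[m];p=p[p[:,2]>.02]
    e=(p[:,:2]-[.473,-.363])@np.array([[.977,-.213],[.213,.977]]).T
    k=abs(e[:,0])<.1
    print(n,m.sum(),'nearest y in scraper axes',np.percentile(e[k,1],[95,99,100]),'ztop',np.percentile(p[:,2],99))
E
```

```text
scene0 6362 nearest y in scraper axes [-0.13273323 -0.12804949  0.01949815] ztop 0.12212521131099512
side0 7791 nearest y in scraper axes [-0.13458804 -0.0098773   0.00941978] ztop 0.1205447364251093
```

servo_tool(
  commands=[0, 0, 0, -0.13, 0, -0.85, 1, 0, 0, 0, 0, 0, 0, 1],
)

```text
t: 3.65
tool_pos: [0.4752, -0.3634, 0.1176]
tool_rot: [-1.563, -0.175, 0.164]
contact_force: [0.3, 0.8, 0.8]
opening: 0.0855
```

```bash
python3 -c "
from h import *
togo([.473,-.363,.04],102.3)"
```

```text
t 3.65 pos [ 0.4752 -0.3634  0.1176] open 0.0855 F [0.3 0.8 0.8] q [-0.78  0.05  1.76  0.01  1.33 -2.57]
turn [0.    0.001 0.007] shift now-axes [-0.26  7.76  0.08] shift target-axes [-0.21  7.76  0.08]
```

The crate is 130 mm away and clear. Descending now.

servo_tool(
  commands=[0, 0, 0, -0.15, 1.3, 0, 1, 0, 0, 0, 0, 1.3, 0, 1, 0, 0, 0, 0, 1.3, 0, 1, 0, 0, 0, 0, 1.3, 0, 1, 0, 0, 0, 0, 1.3, 0, 1, 0, 0, 0, 0, 0.8, 0, 1, 0, 0, 0, 0, 0, 0, 1],
)

```text
t: 4.35
tool_pos: [0.4746, -0.3641, 0.0393]
tool_rot: [-1.564, -0.175, 0.163]
contact_force: [0.1, -0.0, 0.2]
opening: 0.0853
```

```bash
python3 -c "
from h import *
togo([.473,-.363,.04],102.3)"
```

```text
t 4.35 pos [ 0.4746 -0.3641  0.0393] open 0.0853 F [ 0.1 -0.   0.2] q [-0.78  0.14  1.8   0.01  1.2  -2.57]
turn [0.001 0.    0.008] shift now-axes [-0.13 -0.07  0.15] shift target-axes [-0.13 -0.07  0.15]
```

servo_tool(
  commands=[0, 0, 0.008, -0.1, 0, 0.15, 1, 0, 0, 0, 0, 0, 0, 0, 0, 0, 0, 0, 0, 0, 0, 0, 0, 0, 0, 0, 0, 0, 0, 0, 0, 0, 0, 0, 0, 0, 0, 0, 0, 0, 0, 0, 0, 0, 0, 0, 0, 0, 0, 0, 0, 0, 0, 0, 0, 0],
  grip_force=70,
)

```text
t: 5.15
tool_pos: [0.4745, -0.3639, 0.0415]
tool_rot: [-1.568, -0.171, 0.168]
contact_force: [-0.0, 0.3, -1.0]
opening: 0.0216
```

```bash
python3 -c "
from h import *
togo([.473,-.363,.04],102.3)"
```

```text
t 5.15 pos [ 0.4745 -0.3639  0.0415] open 0.0216 F [-0.   0.3 -1. ] q [-0.78  0.13  1.8  -0.    1.2  -2.56]
turn [0.004 0.001 0.001] shift now-axes [-0.13  0.15  0.12] shift target-axes [-0.13  0.15  0.12]
```

servo_tool(
  commands=[0, 0, 0, 0, -1, 0, 0, 0, 0, 0, 0, -2.5, 0, 0, 0, 0, 0, 0, -3.5, 0, 0, 0, 0, 0, 0, -3.5, 0, 0, 0, 0, 0, 0, -2.5, 0, 0, 0, 0, 0, 0, 0, 0, 0],
)

```text
t: 5.75
tool_pos: [0.4724, -0.3618, 0.1751]
tool_rot: [-1.563, -0.167, 0.171]
contact_force: [0.4, -1.1, -1.6]
opening: 0.0214
```

```bash
python3 -c "
from h import *
togo([.511,.096,.17],83.2);grab('side','s2')"
```

```text
t 5.75 pos [ 0.4724 -0.3618  0.1751] open 0.0214 F [ 0.4 -1.1 -1.6] q [-0.78 -0.    1.71 -0.    1.44 -2.56]
turn [-0.001  0.334 -0.002] shift now-axes [13.54  0.53 43.9 ] shift target-axes [-1.59  0.51 45.91]
```

View pics/s2.png

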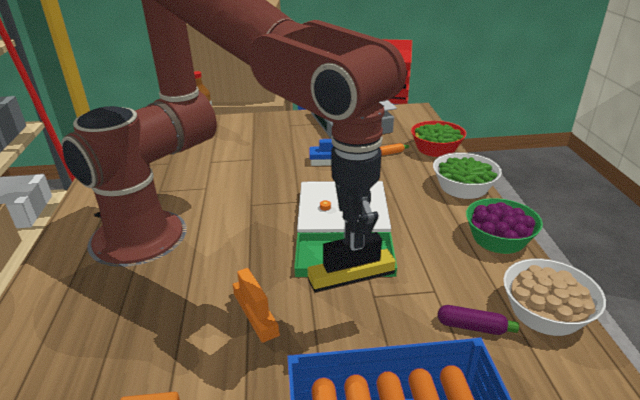

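The scraper is held level, at (350,265). I'll turn it to the block's axes and carry it to the far side.

servo_tool(
  commands=[0, 0.11, 0, 0, 0, 0, 0, 0, 0.11, 0, 0, 0, 0, 0, 0, 0.11, 0, 0, 0, 0, 0, 0, 0, 0, -0.1, 0, 2, 0, 0, 0, 0, -0.1, 0, 3.8, 0, 0, 0, 0, -0.1, 0, 3.8, 0, 0, 0, 0, -0.1, 0, 3.8, 0, 0, 0, 0, -0.1, 0, 3.8, 0, 0, 0, 0, -0.2, 0, 3.8, 0, 0, 0, 0, -0.2, 0, 3.8, 0, 0, 0, 0, -0.2, 0, 3.8, 0, 0, 0, 0, -0.2, 0, 3.8, 0, 0, 0, 0, -0.1, 0, 3.8, 0, 0, 0, 0, -0.1, 0, 3.8, 0, 0, 0, 0, -0.1, 0, 3.5, 0, 0, 0, 0, 0, 0, 2, 0, 0, 0, 0, 0, 0, 0, 0],
)

```text
t: 7.5
tool_pos: [0.495, 0.1165, 0.1372]
tool_rot: [-1.546, 0.153, -0.057]
contact_force: [0.1, -0.2, -0.4]
opening: 0.0214
```

```bash
python3 -c "
from h import *
togo([.511,.097,.17],83.2)"
```

```text
t 7.5 pos [0.495  0.1165 0.1372] open 0.0214 F [ 0.1 -0.2 -0.4] q [ 0.07 -0.14  1.91  0.03  1.43 -1.38]
turn [-0.018 -0.015 -0.062] shift now-axes [ 1.64 -3.41 -1.66] shift target-axes [ 1.82 -3.28 -1.74]
```

servo_tool(
  commands=[-0.018, -0.015, -0.062, 0, 0, 0, 0, 0, 0, 0, 1.7, 0, -1.7, 0, 0, 0, 0, 0, 0, 0, 0],
)

```text
t: 7.8
tool_pos: [0.5059, 0.0964, 0.1305]
tool_rot: [-1.573, 0.098, -0.085]
contact_force: [-0.6, 1.3, -1.4]
opening: 0.0213
```

```bash
python3 -c "
from h import *
togo([.511,.097,.078],83.2)
d=grab('scene','s3');W=cloud(d)"
```

```text
t 7.8 pos [0.5059 0.0964 0.1305] open 0.0213 F [-0.6  1.3 -1.4] q [ 0.05 -0.15  1.93 -0.    1.38 -1.41]
turn [ 0.004  0.003 -0.008] shift now-axes [0.54 5.24 0.14] shift target-axes [0.5  5.25 0.12]
```

View pics/s3.png

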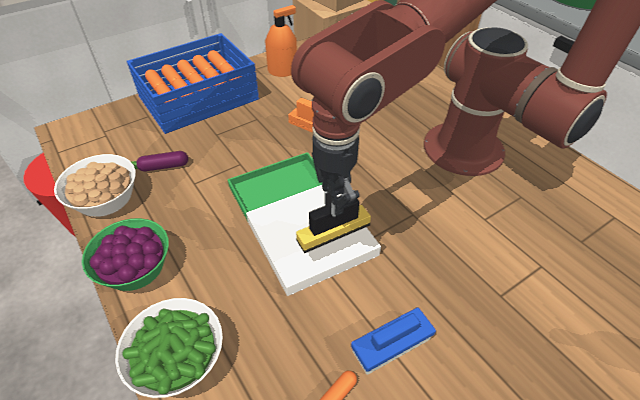

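```bash
cat >> h.py <<'E'
C=np.array([.512,.0255]);c_,s_=np.cos(np.radians(-6.8)),np.sin(np.radians(-6.8))
def toblk(p): 
    q=p[:,:2]-C; return np.stack([q@[c_,s_],q@[-s_,c_],p[:,2]],1)*1000
def yel(d):
    W=cloud(d);h=cv2.cvtColor(d['frame'],cv2.COLOR_RGB2HSV)
    m=(h[...,0]>20)&(h[...,0]<35)&(h[...,1]>120)&(W[...,1]>-.3)&(abs(W[...,0]-.5)<.2)&(W[...,1]<.25)
    m=cv2.morphologyEx(m.astype(np.uint8),cv2.MORPH_OPEN,np.ones((2,2)))>0
    p=toblk(W[m]);print('yellow blk mm pct1/99',np.percentile(p,[1,99],axis=0).round(0).tolist(),m.sum());return p
E
python3 - <<'E'
from h import *
yel(grab('side','s4'));yel(dict(np.load('pics/s3.npz')))
o=monitor.get_obs();print(toblk(o['tool_pos'][None]).round(1) )
E
```

```text
yellow blk mm pct1/99 [[nan, nan, nan], [nan, nan, nan]] 649
yellow blk mm pct1/99 [[nan, nan, nan], [nan, nan, nan]] 975
[[-15.8  70.7 130.1]]
```

View pics/s4.png

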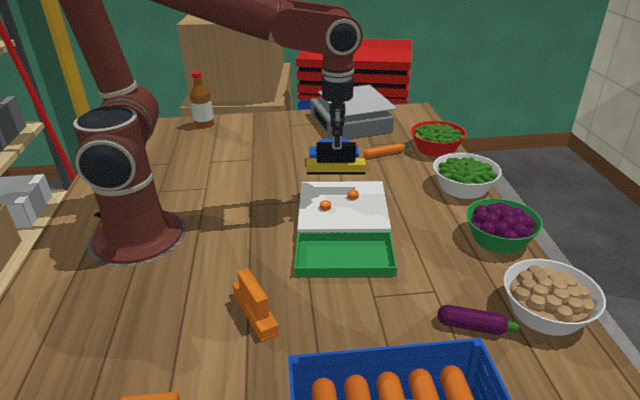

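```bash
sed -i 's/np.percentile(p,\[1,99\]/np.nanpercentile(p,[1,99]/' h.py; python3 - <<'E'
from h import *
for n in('s3','s4'): yel(dict(np.load(f'pics/{n}.npz')))
togo([.511,.097,.078],83.2)
E
```

```text
yellow blk mm pct1/99 [[-150.0, 11.0, 1.0], [59.0, 89.0, 124.0]] 975
yellow blk mm pct1/99 [[-87.0, 48.0, -1.0], [77.0, 257.0, 120.0]] 649
t 7.9 pos [0.5047 0.0976 0.1301] open 0.0217 F [-0.5 -0.2 -2.1] q [ 0.05 -0.15  1.93 -0.    1.38 -1.41]
turn [ 0.003  0.003 -0.01 ] shift now-axes [0.69 5.2  0.03] shift target-axes [0.63 5.21 0.02]
```

servo_tool(
  commands=[0, 0, -0.01, 0.6, 1.2, 0, 0, 0, 0, 0, 0, 1.2, 0, 0, 0, 0, 0, 0, 1.2, 0, 0, 0, 0, 0, 0, 0.8, 0, 0, 0, 0, 0, 0, 0, 0, 0],
)

```text
t: 8.4
tool_pos: [0.5079, 0.096, 0.081]
tool_rot: [-1.572, 0.097, -0.088]
contact_force: [0.5, 0.6, -3.3]
opening: 0.0215
```

```bash
python3 - <<'E'
from h import *
d=grab('side','s5');p=yel(d)
d2=grab('scene','s6');yel(d2)
togo([.511,.097,.078],83.2);print(toblk(monitor.get_obs()['tool_pos'][None]).round(1))
cv2.imwrite('pics/c5.png',np.vstack([cv2.resize(d['frame'][120:240,280:420,::-1],(560,300)),cv2.resize(d2['frame'][170:290,240:400,::-1],(560,300))]))
E
```

```text
yellow blk mm pct1/99 [[-84.0, 47.0, 42.0], [62.0, 84.0, 72.0]] 651
yellow blk mm pct1/99 [[-88.0, 57.0, 42.0], [61.0, 89.0, 76.0]] 889
t 8.5 pos [0.5089 0.0961 0.0824] open 0.0212 F [ 0.   0.2 -2.1] q [ 0.04 -0.1   1.96 -0.    1.28 -1.41]
turn [ 0.003  0.001 -0.003] shift now-axes [0.2  0.44 0.11] shift target-axes [0.2  0.44 0.11]
[[-11.4  69.7  82.4]]
```

View pics/c5.png

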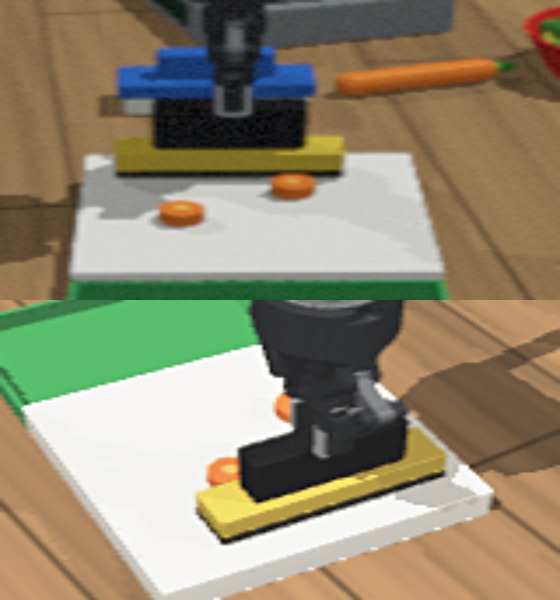

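servo_tool(
  commands=[0, 0, 0, 0.1, 0.35, 0, 0, 0, 0, 0, 0, 0, -0.6, 0, 0, 0, 0, 0, 0, -1, 0, 0, 0, 0, 0, 0, -1, 0, 0, 0, 0, 0, 0, -1, 0],
)

```text
t: 9.0
tool_pos: [0.5073, 0.0584, 0.0813]
tool_rot: [-1.572, 0.09, -0.092]
contact_force: [-0.1, -0.8, -2.5]
opening: 0.0214
```

```bash
python3 - <<'E'
from h import *
togo([.511,.097,.078],83.2);print(toblk(monitor.get_obs()['tool_pos'][None]).round(1))
E
```

```text
t 9.0 pos [0.5073 0.0584 0.0813] open 0.0214 F [-0.1 -0.8 -2.5] q [-0.03 -0.12  1.98 -0.    1.28 -1.48]
turn [0.003 0.003 0.001] shift now-axes [-0.08  0.32  3.88] shift target-axes [-0.09  0.33  3.88]
[[-8.5 32.1 81.3]]
```

servo_tool(
  commands=[0, 0, 0, 0, 0.3, -1, 0, 0, 0, 0, 0, 0.1, -1, 0, 0, 0, 0, 0, 0, -1, 0, 0, 0, 0, 0, 0.05, -1, 0, 0, 0, 0, 0, 0, -1, 0, 0, 0, 0, 0, 0.05, -1, 0],
)

```text
t: 9.6
tool_pos: [0.4998, -0.0076, 0.0765]
tool_rot: [-1.572, 0.09, -0.094]
contact_force: [-0.2, -0.4, -1.4]
opening: 0.0215
```

```bash
python3 - <<'E'
from h import *
togo([.511,.097,.078],83.2);print(toblk(monitor.get_obs()['tool_pos'][None]).round(1))
d=grab('side','s7');cv2.imwrite('pics/c7.png',cv2.resize(d['frame'][140:290,280:420,::-1],(560,600)))
E
```

```text
t 9.6 pos [ 0.4998 -0.0076  0.0765] open 0.0215 F [-0.2 -0.4 -1.4] q [-0.16 -0.14  2.01 -0.    1.27 -1.62]
turn [0.003 0.001 0.002] shift now-axes [-0.11 -0.18 10.52] shift target-axes [-0.12 -0.15 10.52]
[[ -8.2 -34.4  76.5]]
```

View pics/c7.png

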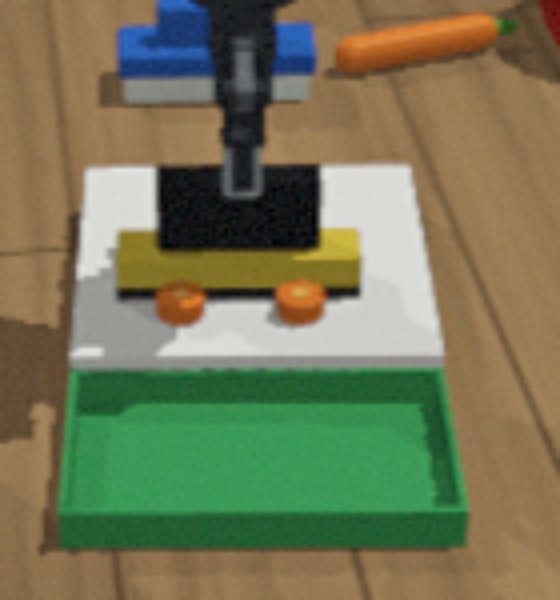

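Both chips sit in front of the bar, at crop (180,302) and (300,302). I'll push on over the edge.

servo_tool(
  commands=[0, 0, 0, 0, -0.1, -1, 0, 0, 0, 0, 0, 0, -1, 0, 0, 0, 0, 0, 0, -1, 0, 0, 0, 0, 0, 0, -1, 0, 0, 0, 0, 0, 0, -1, 0, 0, 0, 0, 0, 0, -1, 0, 0, 0, 0, 0, 0, -0.6, 0, 0, 0, 0, 0, 0, 0, 0, 0, 0, 0, 0, 0, 0, 0],
)

```text
t: 10.55
tool_pos: [0.4911, -0.0811, 0.0778]
tool_rot: [-1.573, 0.092, -0.095]
contact_force: [0.7, 0.6, -1.5]
opening: 0.0217
```

```bash
python3 - <<'E'
from h import *
togo([.511,.097,.078],83.2);print(toblk(monitor.get_obs()['tool_pos'][None]).round(1))
d=grab('side','s8');cv2.imwrite('pics/c8.png',cv2.resize(d['frame'][140:290,280:420,::-1],(560,600)))
E
```

```text
t 10.55 pos [ 0.4911 -0.0811  0.0778] open 0.0217 F [ 0.7  0.6 -1.5] q [-0.31 -0.15  2.02 -0.    1.27 -1.76]
turn [ 0.004 -0.001  0.002] shift now-axes [-0.14 -0.09 17.92] shift target-axes [-0.13 -0.02 17.92]
[[  -8.2 -108.3   77.8]]
```

View pics/c8.png

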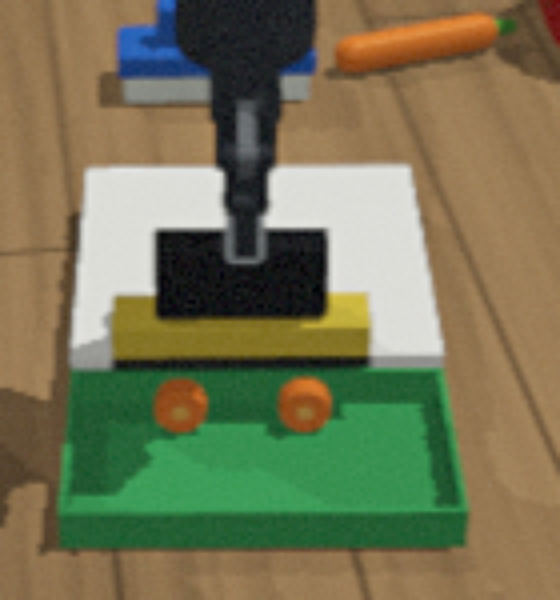

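Both chips are in the tray at crop (180,405) and (305,405). Next: lift slightly, go back to the block's middle, and lower the scraper.

servo_tool(
  commands=[0, 0, 0, 0, -0.6, 0, 0, 0, 0, 0, 0.1, -0.8, 0.5, 0, 0, 0, 0, 0.1, 0, 1.5, 0, 0, 0, 0, 0.1, 0, 2, 0, 0, 0, 0, 0.1, 0, 2, 0, 0, 0, 0, 0.1, 0, 2, 0, 0, 0, 0, 0.1, 0, 2, 0, 0, 0, 0, 0.1, 0, 1, 0, 0, 0, 0, 0, 0, 0, 0],
)

```text
t: 11.5
tool_pos: [0.5148, 0.0354, 0.0989]
tool_rot: [-1.572, 0.083, -0.098]
contact_force: [0.2, -0.9, -2.1]
opening: 0.0213
```

```bash
python3 - <<'E'
from h import *
togo([.512,.0255,.0765],83.2);print(toblk(monitor.get_obs()['tool_pos'][None]).round(1))
d=grab('side','s9');cv2.imwrite('pics/c9.png',cv2.resize(d['frame'][140:290,280:420,::-1],(560,600)))
E
```

```text
t 11.5 pos [0.5148 0.0354 0.0989] open 0.0213 F [ 0.2 -0.9 -2.1] q [-0.07 -0.13  1.97 -0.    1.3  -1.53]
turn [0.003 0.003 0.01 ] shift now-axes [-0.18  2.24 -1.01] shift target-axes [-0.16  2.24 -1.02]
[[ 1.6 10.2 98.9]]
```

View pics/c9.png

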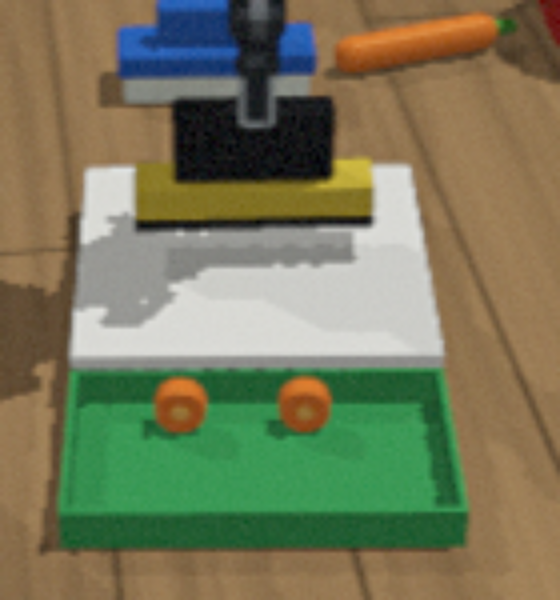

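The chips stay in the tray, leaning. Lowering, then creeping to contact.

servo_tool(
  commands=[0, 0, 0.01, 0, 0.8, -0.5, 0, 0, 0, 0, 0, 0.8, 0, 0, 0, 0, 0, 0, 0.4, 0, 0, 0, 0, 0, 0, 0, 0, 0],
)

```text
t: 11.95
tool_pos: [0.5136, 0.027, 0.0768]
tool_rot: [-1.573, 0.095, -0.092]
contact_force: [-0.2, -0.6, -2.4]
opening: 0.0216
```

```bash
python3 - <<'E'
from h import *
togo([.512,.0255,.0765],83.2)
E
```

```text
t 11.95 pos [0.5136 0.027  0.0768] open 0.0216 F [-0.2 -0.6 -2.4] q [-0.09 -0.1   1.98 -0.    1.27 -1.54]
turn [ 0.004 -0.    -0.002] shift now-axes [-0.14  0.03 -0.17] shift target-axes [-0.14  0.03 -0.17]
```

servo_tool(
  commands=[0, 0, 0, 0, 0.1, 0, 0, 0, 0, 0, 0, 0, 0, 0],
)

```text
t: 12.15
tool_pos: [0.5139, 0.0267, 0.0768]
tool_rot: [-1.572, 0.096, -0.092]
contact_force: [-0.0, -0.4, -1.8]
opening: 0.0214
```

servo_tool(
  commands=[0, 0, 0, 0, 0.1, 0, 0, 0, 0, 0, 0, 0, 0, 0],
)

```text
t: 12.35
tool_pos: [0.5143, 0.0265, 0.0766]
tool_rot: [-1.572, 0.096, -0.093]
contact_force: [0.1, -0.0, -1.4]
opening: 0.0217
```

servo_tool(
  commands=[0, 0, 0, 0, 0.2, 0, 0, 0, 0, 0, 0, 0, 0, 0],
)

```text
t: 12.55
tool_pos: [0.5149, 0.0268, 0.0768]
tool_rot: [-1.572, 0.095, -0.094]
contact_force: [-0.4, -0.1, -0.9]
opening: 0.0212
```

servo_tool(
  commands=[0, 0, 0, 0, 0.2, 0, 0, 0, 0, 0, 0, 0, 0, 0],
)

```text
t: 12.75
tool_pos: [0.5156, 0.027, 0.0766]
tool_rot: [-1.571, 0.094, -0.095]
contact_force: [0.2, -0.7, -2.2]
opening: 0.0213
```

servo_tool(
  commands=[0, 0, 0, 0, 0.3, 0, 0],
)

```text
t: 12.85
tool_pos: [0.5159, 0.0275, 0.0762]
tool_rot: [-1.57, 0.095, -0.094]
contact_force: [-13.2, 3.8, 27.4]
opening: 0.0215
```

```bash
python3 - <<'E'
from h import *
togo([.512,.0255,.0765],83.2)
for n,b in(('side',(120,290,270,430)),('scene',(160,310,220,400))):
    d=grab(n,'t1'+n);yel(d);cv2.imwrite(f'pics/c_t1{n}.png',cv2.resize(d['frame'][b[0]:b[1],b[2]:b[3],::-1],None,fx=4,fy=4)[:600])
E
```

```text
t 12.85 pos [0.5159 0.0275 0.0762] open 0.0215 F [-13.2   3.8  27.4] q [-0.09 -0.1   1.97 -0.    1.27 -1.54]
turn [ 0.001 -0.001 -0.   ] shift now-axes [-0.36 -0.03 -0.25] shift target-axes [-0.36 -0.03 -0.25]
yellow blk mm pct1/99 [[-67.0, -20.0, 38.0], [76.0, 11.0, 68.0]] 669
yellow blk mm pct1/99 [[-72.0, -9.0, 38.0], [77.0, 22.0, 72.0]] 831
```

View pics/c_t1side.png

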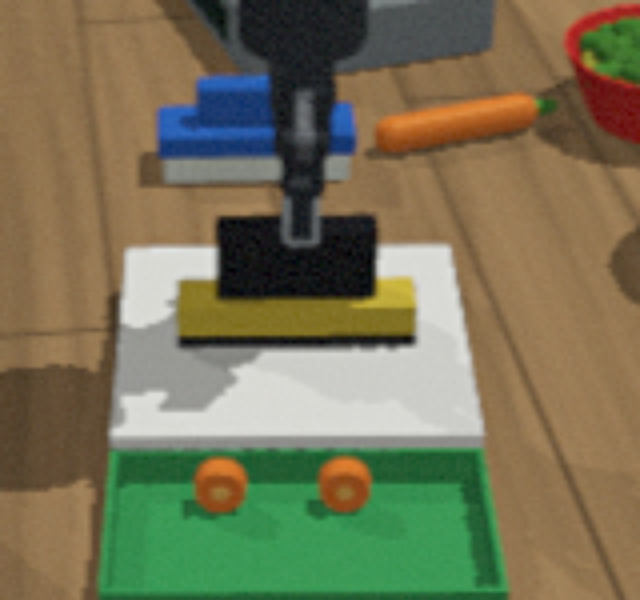

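View pics/c_t1scene.png

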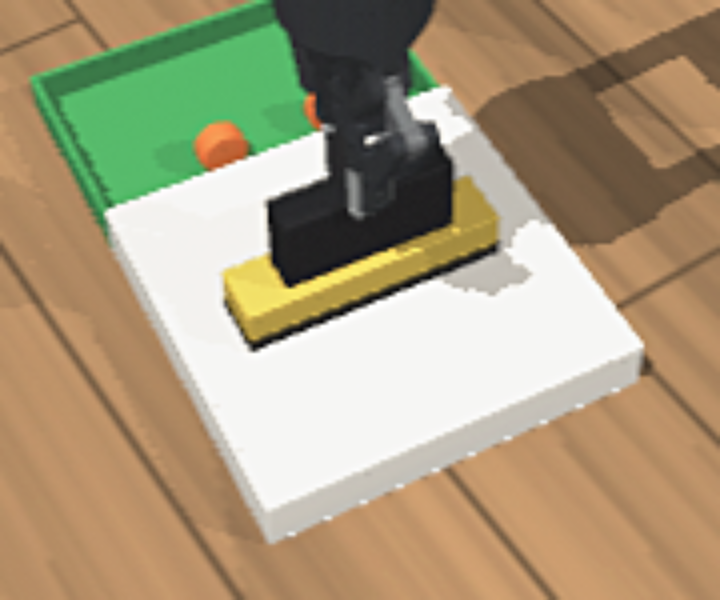

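It is seated: the force rose to 27 N at the block's surface. I'll relax, release and retreat straight up.

servo_tool(
  commands=[0, 0, 0, 0, 0, 0, 0, 0, 0, 0, 0, 0, 0, 0, 0, 0, 0, 0, 0, 0, 1, 0, 0, 0, 0, 0, 0, 1, 0, 0, 0, 0, 0, 0, 1, 0, 0, 0, 0, 0, 0, 1, 0, 0, 0, 0, 0, 0, 1, 0, 0, 0, 0, 0, 0, 1, 0, 0, 0, 0, 0, 0, 1],
)

```text
t: 13.85
tool_pos: [0.5159, 0.0272, 0.0748]
tool_rot: [-1.571, 0.094, -0.094]
contact_force: [-0.1, 0.1, 0.0]
opening: 0.0858
```

```bash
python3 - <<'E'
from h import *
togo([.512,.0255,.2],83.2)
E
```

```text
t 13.85 pos [0.5159 0.0272 0.0748] open 0.0858 F [-0.1  0.1  0. ] q [-0.09 -0.1   1.97 -0.    1.26 -1.54]
turn [ 0.002 -0.001  0.   ] shift now-axes [ -0.36 -12.52  -0.24] shift target-axes [ -0.36 -12.52  -0.21]
```

servo_tool(
  commands=[0, 0, 0, 0, -1, 0, 1, 0, 0, 0, 0, -2, 0, 1, 0, 0, 0, 0, -3, 0, 1, 0, 0, 0, 0, -3, 0, 1, 0, 0, 0, 0, -3, 0, 1, 0, 0, 0, 0, -3, 0, 1, 0, 0, 0, 0, 0, 0, 1, 0, 0, 0, 0, 0, 0, 1],
)

```text
t: 14.65
tool_pos: [0.5155, 0.0276, 0.2349]
tool_rot: [-1.571, 0.093, -0.096]
contact_force: [-0.8, 0.3, -0.6]
opening: 0.0852
```

```bash
python3 - <<'E'
from h import *
togo([.512,.0255,.2],83.2)
for n,b in(('side',(120,290,270,430)),('scene',(140,290,220,400))):
    d=grab(n,'u1'+n);yel(d);cv2.imwrite(f'pics/c_u1{n}.png',cv2.resize(d['frame'][b[0]:b[1],b[2]:b[3],::-1],None,fx=4,fy=4)[:600])
    W=cloud(d);h=cv2.cvtColor(d['frame'],cv2.COLOR_RGB2HSV)
    m=(h[...,0]<15)&(h[...,1]>150)&(abs(W[...,0]-.5)<.12)&(W[...,1]<.1)&(W[...,1]>-.24)
    nn,l,st,c=cv2.connectedComponentsWithStats(m.astype(np.uint8))
    for i in range(1,nn):
        if st[i,4]>20: q=toblk(W[l==i]);print(n,'chip blk',np.median(q,0).round(),q.min(0).round(),q.max(0).round())
E
```

```text
t 14.65 pos [0.5155 0.0276 0.2349] open 0.0852 F [-0.8  0.3 -0.6] q [-0.09 -0.23  1.82 -0.    1.55 -1.54]
turn [ 0.002 -0.001  0.002] shift now-axes [-0.33  3.49 -0.24] shift target-axes [-0.33  3.49 -0.25]
yellow blk mm pct1/99 [[-67.0, -19.0, 39.0], [77.0, 11.0, 68.0]] 676
side chip blk [ -44. -144.   25.] [ -58. -148.    4.] [ -30. -114.   36.]
side chip blk [  27. -143.   25.] [  14. -147.    4.] [  42. -114.   35.]
yellow blk mm pct1/99 [[-71.0, -8.0, 37.0], [77.0, 22.0, 72.0]] 836
scene chip blk [ -43. -131.   27.] [ -63. -144.    4.] [ -30. -126.   36.]
scene chip blk [  28. -131.   28.] [   6. -148.    4.] [  41. -127.   36.]
```

View pics/c_u1side.png

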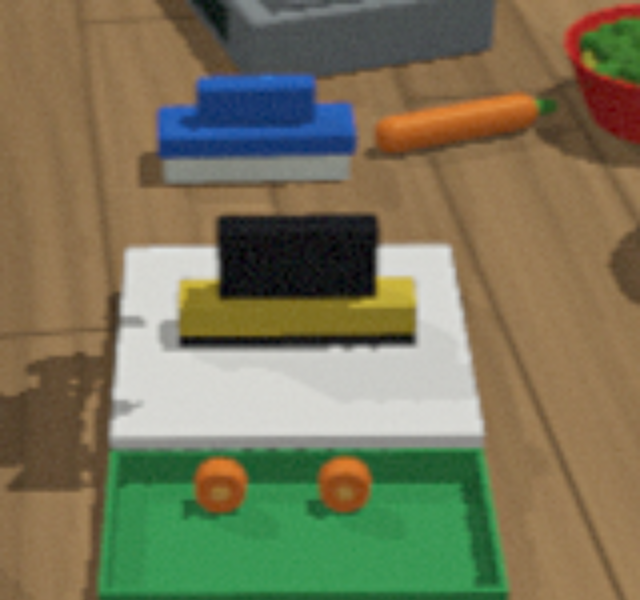

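View pics/c_u1scene.png

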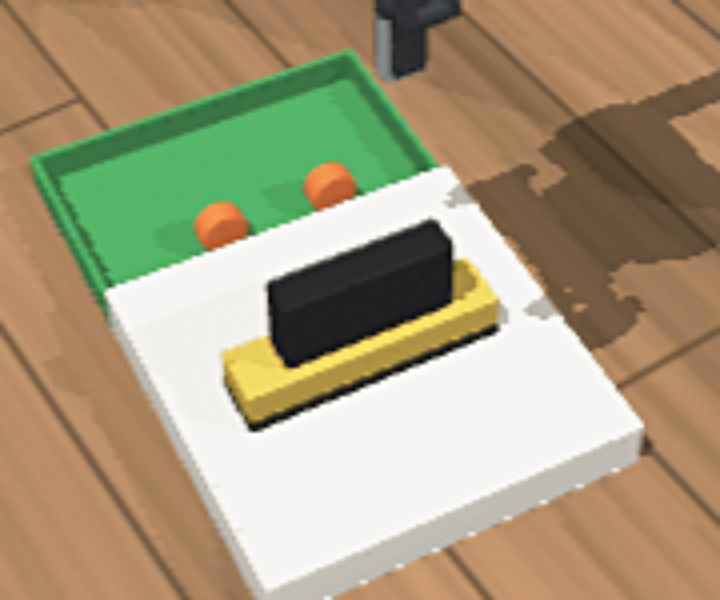

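The scraper stands free and upright on the block, with bar heights of 39-68 mm. Both chips are in the tray, standing on edge with their undersides on its floor at z = 4 mm. The gripper is clear, so I'm handing in.

```bash
python3 -c "
from h import *
print(ticket.finish_job())"
```

```text
the job is handed in; nothing more can be done
None
```

I wiped both carrot ends off the block into the green tray with the yellow scraper, then left the scraper standing upright near the middle of the block. The job was handed in at about 15 s, well under the 43 s limit.

- **Scraper:** the last pictures show it upright and free. Its yellow bar measures from about 38 mm to about 70 mm high, roughly what it should read standing on the 35 mm block.
- **Carrot ends:** both are in the tray at about y = -140 mm in block axes. They came to rest on edge on the tray floor, not flat, and hadn't moved since they fell about 3 s earlier. The gripper didn't touch them.
- **Gripper:** it is open about 0.2 m above the table and touching nothing.
- **Forces:** the highest force reading I saw was about 31 N, while seating the scraper on the block. Readings come only at the end of each move.

No check failed. The two cameras disagreed by about 10 mm on the scraper's y position, because each sees a different long face.

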